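# Pack the tape measure into its tub and snap the lid on

### The arm

A 6-joint arm with a two-finger parallel gripper is mounted at the origin on a cart in front of the work surface, level with it; the furniture and walls round the work are solid. World frame = base frame: x ahead of the robot, y to its left, z up, the work surface at z = 0. Lengths are in m, angles in degrees, forces in N, time in s.
With the tool pointing down it reaches from about 0.25 to 0.725 m from the base axis. Payload 9.7 kg.
Tool frame: the origin (TCP) lies midway between the tips of the shut fingers; the grasp point (between the pads) lies bot.hold_point_z behind it (bot.hold_point_z is the distance from the TCP to the grasp point, in m); z points along the fingers, y is the line along which they close (so a half turn about z gives the same grasp; the last joint's range is limited). The gripper opens to 85 mm and grips with 20 to 120 N. Pads are 22 mm wide; open, the fingers measure 114 mm over their backs; the gripper's body (76 mm by 85 mm) begins 54 mm behind the grasp point. The pads swing forward as they close: fully open they stand 13 mm farther back than shut.
Start: joints at [-64.859, 4.979, 10.078, 95.1, 0, 90], TCP at [0.234, -0.498, 0.231] pointing down, gripper open.
Joint ranges: [-179.16, 179.16], [-48.56, 103.87], [-65.8, 70.77], [-126.05, 130.52], [-82.76, 87.17], [-180, 180]. Speed limits (degrees/s): [127.2, 127.2, 147.25, 180, 180, 180].

### API

Orientations are given as [roll, pitch, yaw] about the fixed x, y, z axes, in that order (R = Rz(yaw) Ry(pitch) Rx(roll)).
In Python, from workcell import bot, camera, camera_model, ticket gives the robot as it stands.
- The arm moves only by the tool send_rows, never from a script. Its argument "targets" is text: rows parted by semicolons, each of 5 numbers parted by spaces: the shift along the tool's x, y, z in mm, then the turn about the tool's z in degrees, then the closure in counts, from 0 (fully open) to 255 (shut). A call has 1 to 20 rows; each row is the pose to reach, as a shift and turn from the pose commanded when the call began, along the tool's axes at that moment; what a row does not reach only later rows make up. A row lasts 1/8 s, in which the tool goes at most 62.5 mm and 10.7 degrees, less where a joint would pass 70% of its speed; a pose out of reach is approached as far as the arm can. A call with a gripper value outside its range is refused whole. The fingers move at their own pace and stop on an object; "newtons" is the grip in N (left out, the last holds). Time passes only in rows, so rows that repeat a pose let the fingers close. It gives the time, the measured TCP pose, the force, the opening and the grip force at its end, in the units of the state.
- bot.get_obs(): the state, without advancing time (a new reading comes with each control period).
- camera(name): name is "scene" or "top" or "wrist"; returns the picture (384x512x3 uint8, blue, green, red); there is no depth.
- camera_model(name): a dict with "K" (3x3 intrinsics, pixels), "pose" (4x4, takes a point from camera to world coordinates); the wrist camera has in their place "T_tool_cam" (4x4, takes a point from camera to tool coordinates, whose origin is the TCP and whose axes are the flange's). Camera axes: x right, y down, z forward; pixel columns grow to the right and rows downward; lengths in m; the calibration is good to about 2 mm. A picture is of the moment at which its call begins: read the wrist's pose just before it. camera_model takes no time and is no camera call.
- ticket.job_done(): hands the job in; it is judged then, once.
The state is a dict: "time": time; "q": joint angles; "qd": joint speeds; "joint_efforts": joint torques, N m; "ee_pos": TCP position; "tcp_rot": TCP orientation; "wrist_force": force on the tool from outside, world axes, zero at the start; "torque": the same for the moment, N m; "opening": finger opening in m; "grasp_force": force on a finger pad.
Only numpy, scipy, OpenCV 4.12 (cv2) and the standard library are available. Lean on these libraries where they do the work, as an engineer would, in place of code of your own. Each camera call takes 0.05 s, during which the arm holds its last target. There are 200 camera calls.

### The job

Put the yellow tape measure on the front bench away: set it down inside the open blue storage tub, then take the white lid from its sloping rest and press it onto the tub until it is fully home and the orange sprung clips at both ends have snapped over it. Leave this bench's screw jar, glue bottle and spray can standing where they are.

Things in the scene. Friction and masses are not known exactly. Their poses are not given: they have to be found in the camera images.
- tub_rim (a point): Centre of the mouth of the blue open-topped storage tub, level with the top of its rim, 80 mm above the bench; z up, y along the tub's length. Tub: 96 mm (x) by 140 mm (y) outside, walls 4 mm; inside 88 x 132 mm and 75 mm deep (floor 5 mm thick). It is screwed to the bench.
- clip_left (a joint): Sprung clip at the tub's +y end: lean outward in rad; near 0 at rest, or with a lid merely lying loose on the ramps; up to about 0.05 while the lid's end is pushed past; springs back to 0 by itself once it has snapped over the lid. Readings are noisy by about 0.01.
- clip_right (a joint): The same for the clip at the tub's -y end.
- lid_grip (a point): Centre of the upright orange grip rib of the loose white lid (0.12 kg): 12 mm thick (x), 70 mm long (y), 30 mm high; z points out of the lid's top, y along rib and lid. Plate top is 15 mm, plate underside 21 mm below this point. It starts leaning 35 degrees on its rest, z leaning back to the robot's side (-x of the rest). Fully home it is level, either way round, this point 21 mm above tub_rim.
- lid_rest: Grey sloping rest, fixed, that the lid lies on: foot 100 (x) x 130 (y) mm, slope 35 degrees, low edge with a 14 mm lip on its -x side, high edge about 80 mm above the bench on its +x side. Origin: centre of the underside; z up.
- tape_center (a point): Yellow tape measure on the front bench (not the one on the lower bench behind), standing on its narrow edge, 0.28 kg: case 36 mm thick (x), 71 mm long (y), 64 mm high (z), with a small blade hook at its -y end near the bottom (39 x 84 mm in all). This point is the centre of the case, 32 mm above its underside.
- jar: Screw jar with a white lid, loose, 68 mm across, 84 mm high; origin at the centre of its underside. Leave it standing.
- glue: Cream glue bottle with a red nozzle, loose, 52 x 62 mm, 187 mm high; origin at the centre of its underside. Leave it standing.
- spray: Red spray can with a yellow cap, loose, 59 mm across, 231 mm high; origin at the centre of its underside. Leave it standing.
- tape: The same tape measure: origin at the centre of its underside (6.5 mm towards its -y from tape_center).
- tub_lid: The same lid: origin at the centre of the plate's underside, 21 mm below lid_grip. Plate 96 (x) x 144 (y) x 6 mm; under it a locating frame 82 x 126 mm, 6 mm deep, that drops into the tub's mouth with 3 mm of play each way.
- tub: The same tub, origin at the centre of its underside. At each end (+y, -y) stands an orange sprung clip 30 mm wide, its flared tip about 102 mm above the bench, 79 mm from the centre. The hook starts 7.5 mm above the rim and reaches 3.5 mm in over the end of a seated lid; a ramp on top leads the lid in. Pressed down (7 to 12 N in all), the lid pushes the clips outward and they snap over it.
Things that resemble listed ones, but are neither listed nor needed, are in the scene too. Leave any pink look-alike of the tape alone.

How it is judged:
By the outcome, as a careful person would: the job done as asked, in the order asked, and still so for the second after the job is handed in, with the robot touching nothing.
It also fails if it takes over 59 s, if anything falls off the work surface, if the arm or the gripper's body presses on something with over 40 N, if the wrist force passes 120 N, or if a joint passes its speed limit or range.

## Working session

There is one attempt and no reset: what is moved stays moved. The work goes in short steps, Python scripts to look and compute and a tool call to move; the robot and the scene stay as the last step left them, time stands still between calls to the robot, and variables do not carry over. Pictures are saved under pics/ and viewed, at most 10 in all, crops included, and the job is handed in when it is done.

Besides the shell and the picture viewer there is one more tool, called after "Emit:" as name(argument=value, ...) on one line, values as JSON. send_rows: Moves the arm, as the interface text tells. Its arguments: {"type":"object","properties":{"targets":{"type":"string"},"newtons":{"type":"number"}},"required":["targets"]}

```bash
mkdir -p pics; ls
python3 - <<'E'
from workcell import bot,camera,camera_model
import cv2,numpy as np
np.set_printoptions(precision=4,suppress=True)
o=bot.get_obs();print(o,bot.hold_point_z)
for n in("scene","top","wrist"):
    cv2.imwrite(f"pics/{n}0.png",camera(n));m=camera_model(n);print(n,m)
a=[cv2.imread(f"pics/{n}0.png") for n in("scene","top")]
cv2.imwrite("pics/s.png",cv2.resize(a[0],(800,600)));cv2.imwrite("pics/t.png",cv2.resize(a[1],(800,600)))
E
```

```text
pics
{'time': 0.0, 'q': array([-64.86  ,   5.0118,  10.0342,  95.1021,   0.0015,  90.0018]), 'qd': array([-0.0737, -0.048 , -0.022 , -0.0628, -0.0171, -0.0367]), 'joint_efforts': array([ -0.0011, -52.0385,  46.481 ,   0.0162,  -0.0001,   0.    ]), 'ee_pos': array([ 0.2336, -0.4977,  0.2306]), 'tcp_rot': array([-179.9203,   -0.0015,   25.1382]), 'wrist_force': array([ 0.1472,  0.3841, -0.6436]), 'torque': array([-0.0469, -0.0264, -0.022 ]), 'grasp_force': 0.0, 'opening': 0.0856742367172799} 0.0187
scene {'K': array([[370.6681,   0.    , 255.3621],
       [  0.    , 370.6681, 191.9534],
       [  0.    ,   0.    ,   1.    ]]), 'pose': array([[-0.8444, -0.3972,  0.3595,  0.1493],
       [-0.5357,  0.6183, -0.5751,  0.5861],
       [ 0.0062, -0.6782, -0.7349,  0.879 ],
       [ 0.    ,  0.    ,  0.    ,  1.    ]])}
top {'K': array([[446.4006,   0.    , 262.9478],
       [  0.    , 446.4006, 196.3433],
       [  0.    ,   0.    ,   1.    ]]), 'pose': array([[ 0.0225, -0.9887,  0.148 ,  0.36  ],
       [-0.9997, -0.0232, -0.0029, -0.041 ],
       [ 0.0063, -0.1479, -0.989 ,  1.4128],
       [ 0.    ,  0.    ,  0.    ,  1.    ]])}
wrist {'K': array([[315.0528,   0.    , 254.0567],
       [  0.    , 315.0528, 191.8795],
       [  0.    ,   0.    ,   1.    ]]), 'T_tool_cam': array([[-0.0001, -0.9506, -0.3105,  0.0781],
       [ 1.    , -0.0001, -0.0002,  0.0009],
       [ 0.0002, -0.3105,  0.9506, -0.1427],
       [ 0.    ,  0.    ,  0.    ,  1.    ]])}
```

View pics/s.png

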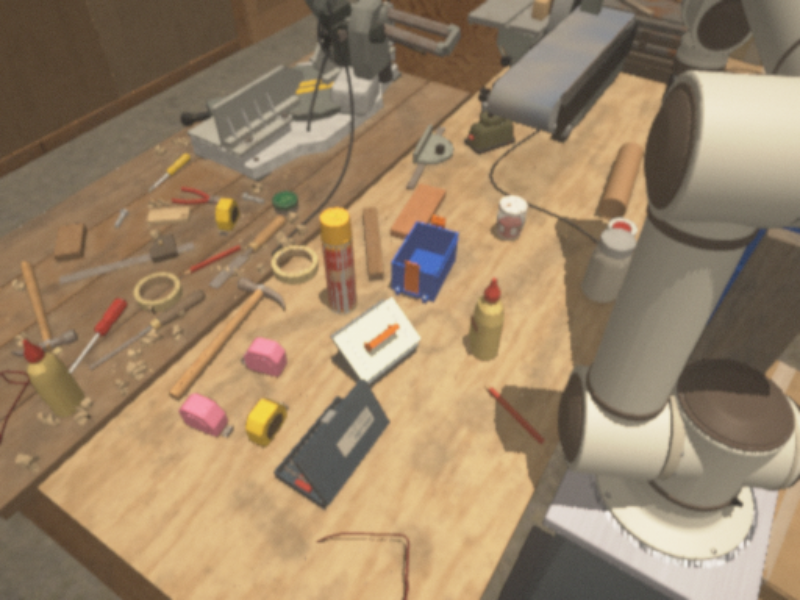

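View pics/t.png

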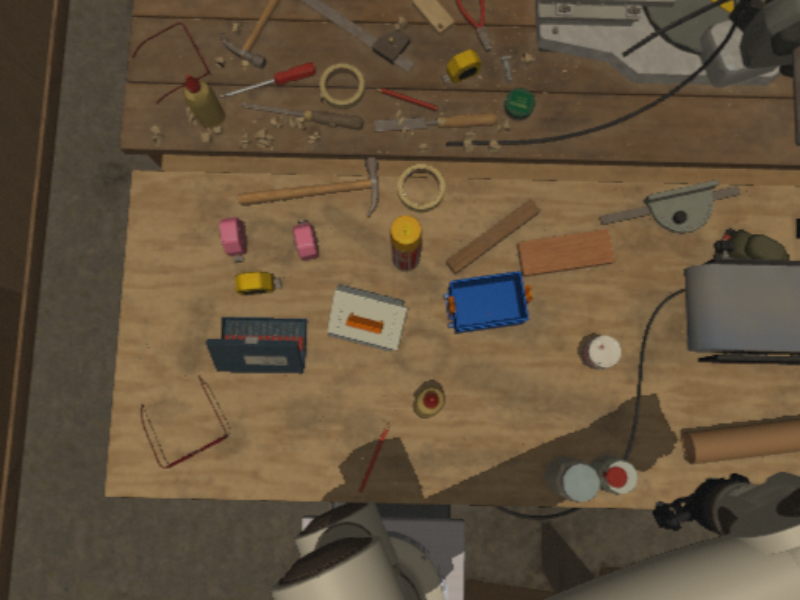

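```bash
cat > mk.py <<'E'
import cv2,numpy as np
def win(im,x0,y0,w,h,s,W,H,step=10):
    c=cv2.resize(im[y0:y0+h,x0:x0+w],(W,H),interpolation=cv2.INTER_CUBIC)
    for x in range(-(-x0//step)*step,x0+w,step):
        p=int((x-x0+.5)*s);cv2.line(c,(p,0),(p,5),(255,255,255),1);cv2.putText(c,str(x),(p,14),0,.33,(255,255,255),1)
    for y in range(-(-y0//step)*step,y0+h,step):
        p=int((y-y0+.5)*s);cv2.line(c,(0,p),(5,p),(255,255,255),1);cv2.putText(c,str(y),(7,p+3),0,.33,(255,255,255),1)
    return c
E
python3 - <<'E'
from mk import *
t=cv2.imread("pics/top0.png");s=cv2.imread("pics/scene0.png")
A=win(t,140,165,200,80,4,800,320)
B=np.hstack([win(s,a,b,64,66,4.16,266,275) for a,b in((140,230),(208,185),(244,132))])
B=cv2.copyMakeBorder(B,0,0,0,2,0)
cv2.imwrite("pics/m1.png",np.vstack([A,B]))
E
```

```text
(no output)
```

View pics/m1.png

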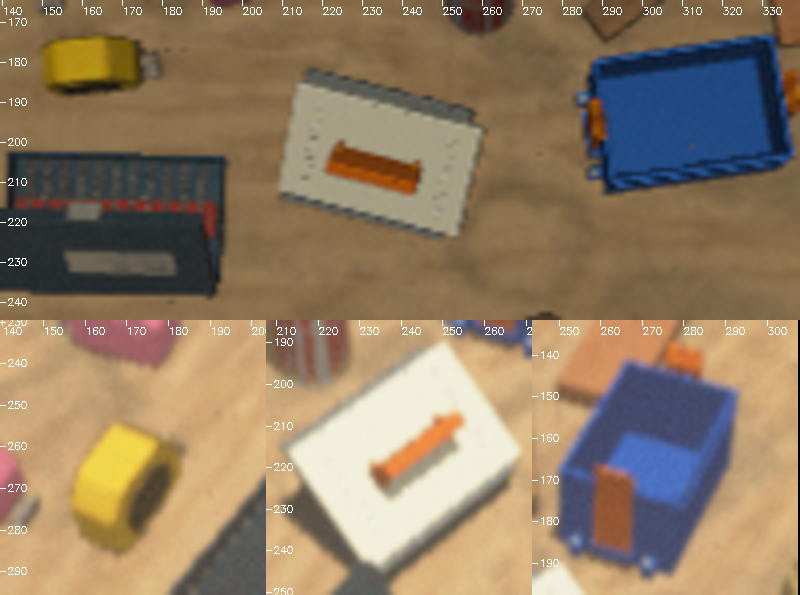

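```bash
cat > geo.py <<'E'
import numpy as np,cv2
from scipy.optimize import least_squares
from scipy.spatial.transform import Rotation as R
from workcell import camera_model
def proj(P,K,T):
    p=(np.asarray(P)-T[:3,3])@T[:3,:3]@K.T
    return p[:,:2]/p[:,2:]
def ray(uv,K,T,z):
    d=T[:3,:3]@np.linalg.solve(K,[*uv,1]);return T[:3,3]+d*(z-T[2,3])/d[2]
def cam(n): m=camera_model(n);return m["K"],m["pose"]
def toolT(o):
    T=np.eye(4);T[:3,:3]=R.from_euler("xyz",o["tcp_rot"],degrees=True).as_matrix();T[:3,3]=o["ee_pos"];return T
def wcam(o): m=camera_model("wrist");return m["K"],toolT(o)@m["T_tool_cam"]
E
python3 - <<'E'
from geo import *
np.set_printoptions(precision=4,suppress=True)
t=cam("top");s=cam("scene")
rect=lambda a,b,z:np.array([[a,b,z],[a,-b,z],[-a,-b,z],[-a,b,z]])/1000
def fit(obs,tilt,z,P):
    def W(v): return P@(R.from_euler("ZY",[v[2],tilt],degrees=True)).as_matrix().T+[v[0],v[1],z if z is not None else v[3]]
    f=lambda v:np.concatenate([(proj(W(v)[i],*c)-uv).ravel() for c,i,uv in obs])
    r=least_squares(f,[.45,0,0]+([.08] if z is None else []),x_scale=[.1,.1,10]+([.1] if z is None else []))
    return r.x,r.fun
T=([287.3,180],[333.2,174],[337.5,204.5],[291.2,212])
print("tub top",fit([(t,[0,1,2,3],np.array(T))],0,.08,rect(48,70,0)))
S=([250.2,166.4],[266.3,141.6],[292.8,148.3])
print("tub both",fit([(t,[0,1,2,3],np.array(T)),(s,[0,1,2],np.array(S))],0,.08,rect(48,70,0)))
L=([214.5,185.3],[260.3,197],[253.8,223.5],[209.5,213.8]);L2=([212.1,215],[250,190],[268.8,216.2],[234.9,245])
for ob in ([(t,[0,1,2,3],np.array(L))],[(t,[0,1,2,3],np.array(L)),(s,[0,1,2,3],np.array(L2))]):
    print("lid",fit(ob,-35,None,rect(48,72,-15)))
for u in ([150,180],[172,180],[161,174],[161,187]): print("tape",ray(u,*t,.064))
E
```

```text
tub top (array([ 0.5747, -0.1939,  9.111 ]), array([-0.1611,  0.1476, -0.5723,  0.0463,  0.1869,  0.5338,  0.5376,
       -0.7163]))
tub both (array([ 0.5749, -0.1943,  9.2616]), array([-0.0632,  0.1235, -0.4945, -0.0953,  0.3479,  0.3779,  0.7195,
       -0.7524, -0.61  ,  1.0596,  0.0623, -0.5102,  0.6079,  0.2704]))
lid (array([  0.5264,   0.044 , -12.3621,   0.0616]), array([-0.3958,  0.5714, -0.0933, -0.006 ,  0.4344,  0.2878,  0.0693,
       -0.8721]))
lid (array([  0.5253,   0.0434, -12.2397,   0.0683]), array([-0.4938,  0.5924,  0.0686, -0.0262,  0.6144,  0.413 ,  0.0041,
       -0.7053,  0.9164,  1.3583,  0.1527, -0.6871,  0.2365, -0.361 ,
       -1.59  , -0.3871]))
tape [0.6045 0.3026 0.064 ]
tape [0.6061 0.2352 0.064 ]
tape [0.624 0.27  0.064]
tape [0.5835 0.2677 0.064 ]
```

```bash
cat > go.py <<'E'
import sys
from geo import *
from workcell import bot
o=bot.get_obs();T=toolT(o)
print("t",o["time"],"tcp",np.round(o["ee_pos"],4),"rot",np.round(o["tcp_rot"],2),"F",np.round(o["wrist_force"],1),"open",round(o["opening"],4),"grip",round(o["grasp_force"],1),"q",np.round(o["q"],0))
for a in sys.argv[1:]:
    x,y,z,w=map(float,a.split(","))
    d=T[:3,:3].T@(np.array([x,y,z])-T[:3,3])*1000
    print(a,"->",np.round(d,1),"turn",round((o["tcp_rot"][2]-w+180)%360-180,1))
E
python3 go.py .234,-.498,.36,25 .605,.269,.36,90 .605,.269,.22,90
```

```text
t 0.15 tcp [ 0.2336 -0.4977  0.2307] rot [-179.94    0.     25.14] F [0.1 0.4 1. ] open 0.0856 grip 0.0 q [-65.   5.  10.  95.  -0.  90.]
.234,-.498,.36,25 -> [   0.3    0.3 -129.3] turn 0.1
.605,.269,.36,90 -> [ 662.  -536.4 -128.7] turn -64.9
.605,.269,.22,90 -> [ 662.  -536.3   11.3] turn -64.9
```

Emit:
send_rows(targets="0 0 -60 0 0;0 0 -130 0 0;662 -536 -130 -65 0;662 -536 -130 -65 0;662 -536 -130 -65 0;662 -536 -130 -65 0;662 -536 -130 -65 0;662 -536 -130 -65 0;662 -536 -130 -65 0;662 -536 -130 -65 0;662 -536 -130 -65 0;662 -536 -130 -65 0;662 -536 -130 -65 0;662 -536 -130 -65 0;662 -536 -130 -65 0;662 -536 -130 -65 0;662 -536 -130 -65 0;662 -536 -130 -65 0;662 -536 -130 -65 0;662 -536 -130 -65 0")

```text
time: 2.65
ee_pos: [0.6048, 0.2675, 0.3627]
tcp_rot: [179.9, -0.0, 90.1]
wrist_force: [-0.3, -1.2, -0.5]
opening: 0.0856
grasp_force: 0.0
```

```bash
python3 go.py .605,.269,.22,90
```

```text
t 2.65 tcp [0.6048 0.2675 0.3627] rot [ 1.7991e+02 -4.0000e-02  9.0080e+01] F [-0.3 -1.2 -0.5] open 0.0856 grip 0.0 q [ 24.  31.  59. 118.  -0. 114.]
.605,.269,.22,90 -> [  1.4  -0.  142.7] turn 0.1
```

Descend to a viewing height and look with the wrist camera.

Emit:
send_rows(targets="1 0 60 0 90;1 0 120 0 90;1 0 160 0 90;1 0 170 0 90;1 0 170 0 90;1 0 170 0 90")

```text
time: 3.4
ee_pos: [0.6064, 0.2699, 0.1946]
tcp_rot: [179.8, -0.1, 90.1]
wrist_force: [0.9, 0.2, -0.8]
opening: 0.0553
grasp_force: 0.0
```

Run:
```python
from mk import *
from geo import *
from workcell import bot,camera
import pickle
o=bot.get_obs();im=camera("wrist");cv2.imwrite("pics/w1.png",im);pickle.dump(o,open("w1.pkl","wb"))
print(o["ee_pos"],o["opening"])
k,T=wcam(o);print(proj([[.605,.269,.064],[.605,.269,0]],k,T))
cv2.imwrite("pics/w1b.png",win(im,0,0,512,384,1.5625,800,600,20))
```

```text
[0.60635274 0.26994491 0.19461177] 0.0552643717869218
[[253.19513283 181.49445105]
 [253.12940072 165.31785986]]
```

View pics/w1b.png

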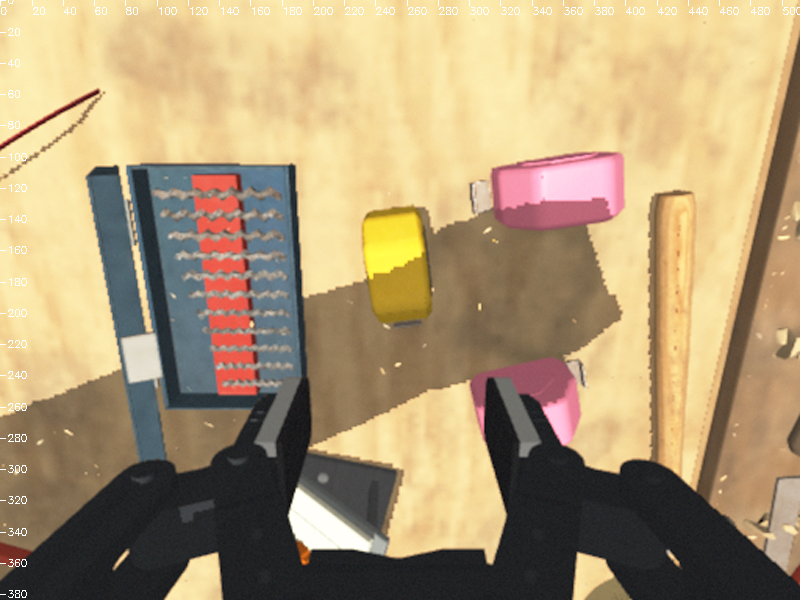

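```bash
python3 - <<'E'
from geo import *
import pickle
o=pickle.load(open("w1.pkl","rb"));k,T=wcam(o)
for z in(.064,.045):
  for u in((390,209),(401,320),(368,265),(427,265)): print(z,u,np.round(ray(np.array(u)/1.5625-.0,k,T,z),4))
E
python3 go.py .605,.269,.045,95
```

```text
0.064 (390, 209) [0.6019 0.3117 0.064 ]
0.064 (401, 320) [0.6082 0.2466 0.064 ]
0.064 (368, 265) [0.5892 0.28   0.064 ]
0.064 (427, 265) [0.6229 0.2801 0.064 ]
0.045 (390, 209) [0.6017 0.3092 0.045 ]
0.045 (401, 320) [0.6085 0.2396 0.045 ]
0.045 (368, 265) [0.5882 0.2753 0.045 ]
0.045 (427, 265) [0.6242 0.2753 0.045 ]
t 3.45 tcp [0.6063 0.27   0.1943] rot [ 1.7977e+02 -1.0000e-01  9.0130e+01] F [0.6 0.2 0.6] open 0.0547 grip 0.0 q [ 24.  20.  24.  93.  -0. 114.]
.605,.269,.045,95 -> [ -1.2  -1.9 149.3] turn -4.9
```

Emit:
send_rows(targets="3 0 0 -5 90;3 0 50 -5 90;3 0 110 -5 90;3 0 140 -5 90;3 0 160 -5 90;3 0 168 -5 90;3 0 168 -5 90;3 0 168 -5 90;3 0 168 -5 255;3 0 168 -5 255;3 0 168 -5 255;3 0 168 -5 255;3 0 168 -5 255;3 0 168 -5 255", newtons=50)

```text
time: 5.2
ee_pos: [0.606, 0.2728, 0.0246]
tcp_rot: [179.9, -0.0, 95.1]
wrist_force: [0.5, -0.4, 6.9]
opening: 0.0352
grasp_force: 50.0
```

Emit:
send_rows(targets="0 0 -60 0 255;0 0 -120 0 255;0 0 -180 0 255;0 0 -240 0 255;0 0 -300 0 255;0 0 -320 0 255;0 0 -320 0 255")

```text
time: 6.08
ee_pos: [0.6057, 0.2728, 0.3441]
tcp_rot: [179.9, -0.0, 95.1]
wrist_force: [0.3, -0.2, -3.9]
opening: 0.0352
grasp_force: 51.5
```

```bash
python3 go.py .575,-.194,.35,99.2
```

```text
t 6.075 tcp [0.6057 0.2728 0.3441] rot [ 1.799e+02 -4.000e-02  9.514e+01] F [ 0.3 -0.2 -3.9] open 0.0352 grip 51.5 q [ 24.  29.  54. 114.   0. 109.]
.575,-.194,.35,99.2 -> [-462.2  -72.4   -6.4] turn -4.1
```

Emit:
send_rows(targets="-462 -72 -6 -4 255;-462 -72 -6 -4 255;-462 -72 -6 -4 255;-462 -72 -6 -4 255;-462 -72 -6 -4 255;-462 -72 -6 -4 255;-462 -72 -6 -4 255;-462 -72 -6 -4 255;-462 -72 -6 -4 255;-462 -72 -6 -4 255;-462 -72 -6 -4 255;-462 -72 -6 -4 255;-462 -72 -6 -4 255;-462 -72 60 -4 255;-462 -72 100 -4 255;-462 -72 100 -4 255;-462 -72 100 -4 255")

```text
time: 8.2
ee_pos: [0.5755, -0.1941, 0.2459]
tcp_rot: [179.9, 0.1, 99.2]
wrist_force: [-0.2, 0.1, -1.9]
opening: 0.0353
grasp_force: 51.6
```

Run:
```python
from mk import *
from geo import *
from workcell import bot,camera
import pickle
o=bot.get_obs();im=camera("wrist");cv2.imwrite("pics/w2.png",im);pickle.dump(o,open("w2.pkl","wb"))
print(o["ee_pos"],o["tcp_rot"],o["grasp_force"])
k,T=wcam(o)
P=np.array([[48,70,80],[48,-70,80],[-48,-70,80],[-48,70,80]])/1000@R.from_euler("z",9.2,degrees=True).as_matrix().T+[.575,-.194,0]
u=proj(P,k,T);print(u)
b=win(im,0,0,512,384,1.5625,800,600,20)
cv2.polylines(b,[np.int32((u+.5)*1.5625)],True,(0,255,0),1)
cv2.imwrite("pics/w2b.png",b)
```

```text
[ 0.5754807  -0.19406506  0.2458825 ] [1.79852415e+02 7.60154361e-02 9.91521809e+01] 51.569662998081185
[[305.60246014  97.93547344]
 [299.10725048 233.51064707]
 [209.9641478  233.67264776]
 [203.31868747  98.04457439]]
```

View pics/w2b.png

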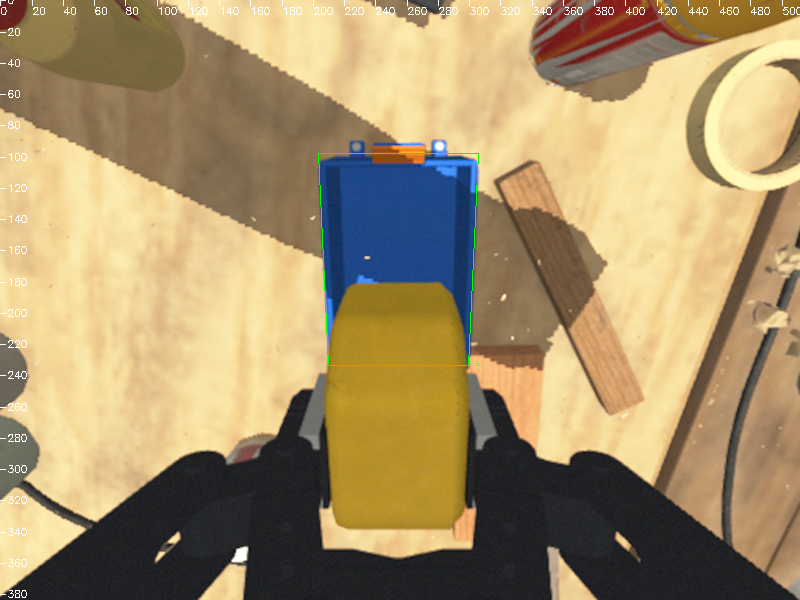

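Emit:
send_rows(targets="-2 0 60 0 255;-2 0 120 0 255;-2 0 150 0 255;-2 0 180 0 255;-2 0 200 0 255;-2 0 209 0 255;-2 0 214 0 255;-2 0 214 0 255;-2 0 214 0 255;-2 0 214 0 118;-2 0 214 0 118;-2 0 214 0 118;-2 0 214 0 118;-2 0 190 0 118;-2 0 150 0 118;-2 0 100 0 118;-2 0 40 0 118;-2 0 0 0 60;-2 0 -60 0 60;-2 0 -60 0 60")

```text
time: 10.75
ee_pos: [0.5767, -0.1965, 0.3116]
tcp_rot: [179.4, 0.3, 99.1]
wrist_force: [0.7, -0.4, -0.1]
opening: 0.0651
grasp_force: 0.0
```

```bash
python3 - <<'E'
from mk import *
from geo import *
from workcell import bot,camera
o=bot.get_obs();im=camera("wrist")
k,T=wcam(o)
b=win(im,130,60,250,220,1.6,400,352,20)
s=win(camera("scene"),195,120,120,140,3.3333,400,467,10)
b=cv2.copyMakeBorder(b,0,115,0,0,0)
cv2.imwrite("pics/w3.png",np.hstack([b,s]))
E
# lid grasp: rib frame, z up offset
python3 go.py .526,.0437,.30,-12.3
```

```text
t 10.85 tcp [ 0.5759 -0.1962  0.3057] rot [1.7977e+02 1.2000e-01 9.9140e+01] F [ 0.1 -0.1 -1. ] open 0.0654 grip 0.0 q [-19.  16.  31. 105.   0.  62.]
.526,.0437,.30,-12.3 -> [244.8 -11.2   5.2] turn 111.4
```

View pics/w3.png

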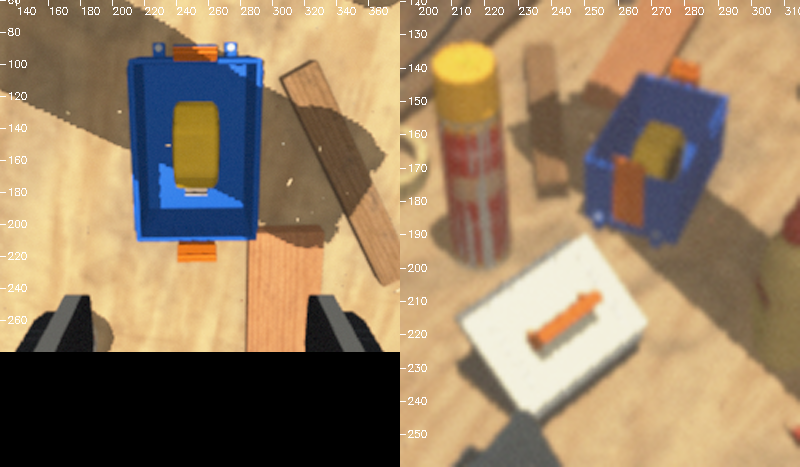

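Emit:
send_rows(targets="245 -11 -10 -69 0;245 -11 -10 -69 0;245 -11 -10 -69 0;245 -11 -10 -69 0;245 -11 -10 -69 0;245 -11 -10 -69 0;245 -11 -10 -69 0;245 -11 -10 -69 0;245 -11 -10 -69 0;245 -11 60 -69 0;245 -11 75 -69 0;245 -11 75 -69 0;245 -11 75 -69 0")

```text
time: 12.48
ee_pos: [0.5258, 0.0441, 0.2298]
tcp_rot: [180.0, 0.1, 168.1]
wrist_force: [0.0, -0.0, 0.3]
opening: 0.0854
grasp_force: 0.0
```

Run:
```python
from mk import *
from geo import *
from workcell import bot,camera
import pickle
o=bot.get_obs();im=camera("wrist");cv2.imwrite("pics/w4.png",im);pickle.dump(o,open("w4.pkl","wb"))
print(o["ee_pos"],o["tcp_rot"],o["q"])
k,T=wcam(o)
P=np.array([[6,35,15],[6,-35,15],[-6,-35,15],[-6,35,15],[48,72,-15],[48,-72,-15],[-48,-72,-15],[-48,72,-15]])/1000@R.from_euler("ZY",[-12.3,-35],degrees=True).as_matrix().T+[.526,.0437,.065]
u=proj(P,k,T);print(u)
b=win(im,0,0,512,384,1.5625,800,600,20)
for q in(u[:4],u[4:]): cv2.polylines(b,[np.int32((q+.5)*1.5625)],True,(0,255,0),1)
cv2.imwrite("pics/w4b.png",b)
```

```text
[0.5258351  0.04413504 0.2297864 ] [1.79969595e+02 9.70547062e-02 1.68103273e+02] [4.79710247e+00 1.76393773e+00 6.54156827e+00 9.46759323e+01
 1.24390774e-03 1.66938044e+01]
[[291.96050949 173.72524621]
 [218.712993   173.24402297]
 [219.18392936 161.57351136]
 [291.59442412 162.0561825 ]
 [326.3042315  223.38319877]
 [183.46551547 222.50285407]
 [189.63011843 136.19837915]
 [320.95643992 137.10093735]]
```

View pics/w4b.png

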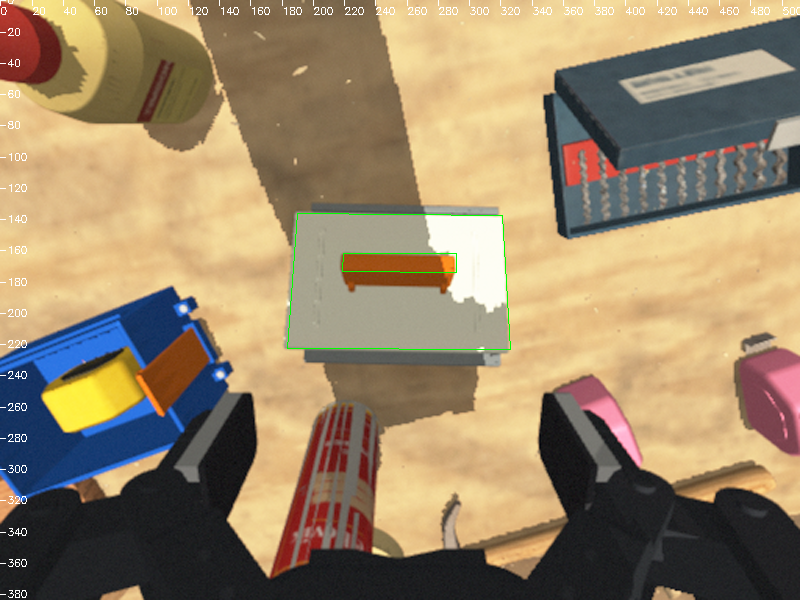

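Emit:
send_rows(targets="5 0 60 0 0;5 0 120 0 0;5 0 150 0 0;5 0 170 0 0;5 0 181 0 0;5 0 181 0 0;5 0 181 0 0")

```text
time: 13.4
ee_pos: [0.5214, 0.0452, 0.0486]
tcp_rot: [180.0, 0.1, 168.1]
wrist_force: [-0.9, -0.5, -0.1]
opening: 0.085
grasp_force: 0.0
```

No contact. Close gently and lift.

Emit:
send_rows(targets="0 0 0 0 255;0 0 0 0 255;0 0 0 0 255;0 0 0 0 255;0 0 0 0 255;0 0 -20 0 255;0 0 -60 0 255;0 0 -100 0 255;0 0 -100 0 255;0 0 -100 0 255", newtons=30)

```text
time: 14.65
ee_pos: [0.5203, 0.0452, 0.1465]
tcp_rot: [-180.0, -0.0, 168.1]
wrist_force: [0.5, -0.3, -1.9]
opening: 0.0692
grasp_force: 35.2
```

```bash
python3 - <<'E'
from mk import *
from workcell import camera
w=cv2.resize(camera("wrist"),(400,300))
s=win(camera("scene"),180,120,140,105,2.857,400,300,10)
t=win(camera("top"),180,150,170,128,2.353,400,300,10)
cv2.imwrite("pics/w5.png",np.vstack([np.hstack([w,s]),np.hstack([t,t*0])]))
E
python3 go.py .41,.09,.15,168.1 .41,.09,.05,168.1
```

```text
t 14.8 tcp [0.5199 0.0451 0.1458] rot [-1.7996e+02 -1.2000e-01  1.6814e+02] F [-0.1  0.3 -2.2] open 0.0693 grip 35.2 q [ 5.  0. -4. 86.  0. 17.]
.41,.09,.15,168.1 -> [116.8  21.3  -3.9] turn 0.0
.41,.09,.05,168.1 -> [116.6  21.4  96.1] turn 0.0
```

View pics/w5.png

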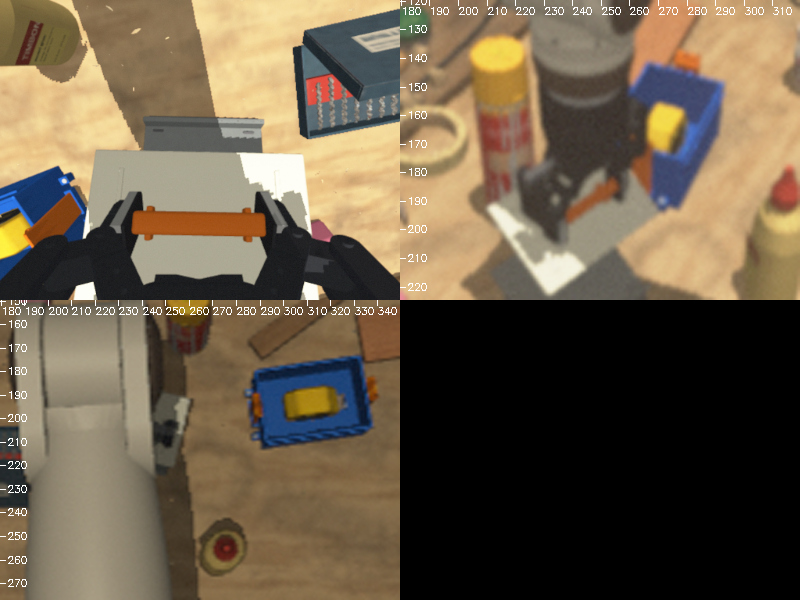

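Run:
```python
from geo import *
import pickle
o=pickle.load(open("w4.pkl","rb"));k,T=wcam(o)
for u,z in(((545,95),0),((570,238),0),((620,165),.06),((620,165),.1),((556,75),.06),((556,75),.1),((200,150),0),((215,90),.03)): print(u,z,np.round(ray(np.array(u)/1.5625-.5,k,T,z),3))
```

```text
(545, 95) 0 [0.439 0.166 0.   ]
(570, 238) 0 [0.544 0.173 0.   ]
(620, 165) 0.06 [0.489 0.189 0.06 ]
(620, 165) 0.1 [0.484 0.173 0.1  ]
(556, 75) 0.06 [0.431 0.156 0.06 ]
(556, 75) 0.1 [0.433 0.144 0.1  ]
(200, 150) 0 [ 0.424 -0.082  0.   ]
(215, 90) 0.03 [ 0.393 -0.049  0.03 ]
```

```bash
python3 - <<'E'
from geo import *
for u in((387,424),(362,490),(443,403),(417,403),(306,372),(209,340),(306,320)): print(u,ray(np.array(u)/1.5625-.5,*cam("top"),.0))
E
python3 go.py .40,.055,.15,168.1
```

```text
(387, 424) [ 0.33522733 -0.0011667   0.        ]
(362, 490) [0.20590225 0.04450244 0.        ]
(443, 403) [ 0.37932133 -0.11238299  0.        ]
(417, 403) [ 0.37814098 -0.0601972   0.        ]
(306, 372) [0.43505268 0.16510835 0.        ]
(209, 340) [0.49529301 0.36471113 0.        ]
(306, 320) [0.54080293 0.16986164 0.        ]
t 14.8 tcp [0.5199 0.0451 0.1458] rot [-1.7996e+02 -1.2000e-01  1.6814e+02] F [-0.1  0.3 -2.2] open 0.0693 grip 35.2 q [ 5.  0. -4. 86.  0. 17.]
.40,.055,.15,168.1 -> [119.4 -15.   -3.9] turn 0.0
```

Emit:
send_rows(targets="60 -8 -4 -6 255;119 -15 -4 -12 255;119 -15 -4 -12 255;119 -15 40 -12 255;119 -15 80 -12 255;119 -15 100 -12 255;119 -15 110 -12 255;119 -15 116 -12 255;119 -15 116 -12 255", newtons=20)

```text
time: 15.92
ee_pos: [0.4013, 0.055, 0.0315]
tcp_rot: [180.0, 0.0, -179.9]
wrist_force: [-0.3, 0.0, -1.4]
opening: 0.0691
grasp_force: 35.1
```

```bash
python3 go.py
```

```text
t 15.925 tcp [0.4013 0.055  0.0315] rot [ 1.8000e+02  1.0000e-02 -1.7987e+02] F [-0.3  0.  -1.4] open 0.0691 grip 35.1 q [  8. -14. -30.  74.   0.   8.]
```

Emit:
send_rows(targets="0 0 4 0 255;0 0 7 0 255;0 0 7 0 255;0 0 7 0 255", newtons=20)

```text
time: 16.42
ee_pos: [0.401, 0.0549, 0.0244]
tcp_rot: [180.0, 0.0, -179.9]
wrist_force: [-0.1, 0.4, -1.6]
opening: 0.0694
grasp_force: 35.2
```

Emit:
send_rows(targets="0 0 3 0 255;0 0 7 0 255;0 0 7 0 255;0 0 7 0 255", newtons=20)

```text
time: 16.92
ee_pos: [0.405, 0.0549, 0.021]
tcp_rot: [-180.0, 0.5, -179.9]
wrist_force: [5.8, -2.7, 20.4]
opening: 0.0697
grasp_force: 40.1
```

Run:
```python
from mk import *
from geo import *
from workcell import bot,camera
import pickle
o=bot.get_obs();im=camera("wrist");cv2.imwrite("pics/w6.png",im);pickle.dump(o,open("w6.pkl","wb"))
print(o["ee_pos"],o["torque"],o["wrist_force"])
b=win(im,80,100,360,284,1.4,504,398,20)
s=camera("scene");cv2.imwrite("pics/s6.png",s);s=win(s,220,150,98,132,3,294,396,10)
b=cv2.copyMakeBorder(b,0,0,0,0,0);s=cv2.copyMakeBorder(s,0,2,0,0,0)
c=np.hstack([b,s])
k,T=wcam(o)
for tilt in(0,-17,-35):
    P=np.array([[-48,-72,-15],[-48,72,-15],[48,72,-15],[48,-72,-15]])/1000@R.from_euler("ZY",[0,tilt],degrees=True).as_matrix().T+o["ee_pos"]+[.003,0,.0155]
    print(tilt,np.round(proj(P,k,T)))
cv2.imwrite("pics/m6.png",c)
```

```text
[0.40499706 0.05494951 0.02102942] [-0.60754047 -0.7936323  -0.26839527] [ 5.81830062 -2.73816293 20.44014224]
0 [[102. 170.]
 [413. 170.]
 [385. 337.]
 [128. 336.]]
-17 [[116. 176.]
 [398. 176.]
 [396. 361.]
 [118. 361.]]
-35 [[127. 189.]
 [387. 189.]
 [411. 385.]
 [103. 385.]]
```

View pics/m6.png

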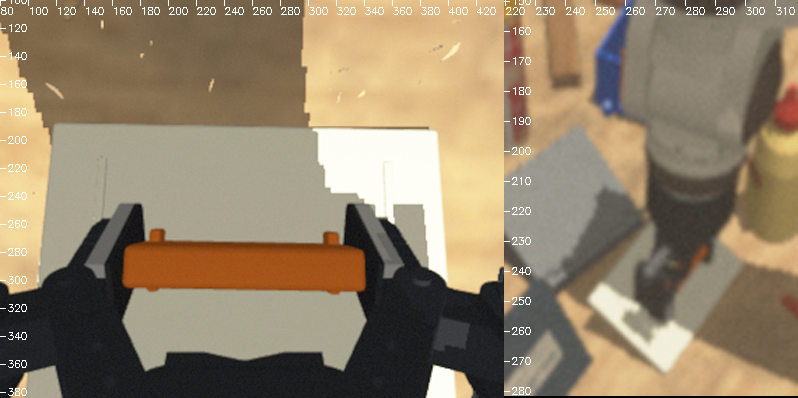

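Emit:
send_rows(targets="0 0 -4 0 255;0 0 -4 0 0;0 0 -4 0 0;0 0 -4 0 0;0 0 -4 0 0;0 0 -40 0 0;0 0 -100 0 0;0 0 -120 0 0;0 0 -120 0 0;0 0 -120 0 0")

```text
time: 18.27
ee_pos: [0.4006, 0.0549, 0.1361]
tcp_rot: [-180.0, -0.1, -179.9]
wrist_force: [0.2, 0.2, -0.5]
opening: 0.0855
grasp_force: 0.0
```

```bash
cat > rib.py <<'E'
from mk import *
from geo import *
from workcell import bot,camera
def rib(ztop,sc=1):
    o=bot.get_obs();im=camera("wrist");k,T=wcam(o)
    h=cv2.cvtColor(im,cv2.COLOR_BGR2HSV)
    m=cv2.inRange(h,(4,150,90),(16,255,255));n,l,st,c=cv2.connectedComponentsWithStats(m)
    print(o["ee_pos"],o["tcp_rot"])
    for i in range(1,n):
        if st[i,4]>250: print(st[i],c[i])
    return o,im,k,T,m
E
python3 - <<'E'
from rib import *
o,im,k,T,m=rib(.042);cv2.imwrite("pics/w7.png",im)
# white plate fit: 4 corners by thresholding low saturation bright and min area quad
x,y,z=o["ee_pos"]
P=np.array([[6,35,15],[6,-35,15],[-6,-35,15],[-6,35,15]])/1000+[x,y,.027]
Q=np.array([[48,72,-15],[48,-72,-15],[-48,-72,-15],[-48,72,-15]])/1000+[x,y,.027]
print(np.round(proj(P,k,T),1),np.round(proj(Q,k,T),1))
E
```

```text
[0.40057825 0.054897   0.13605448] [-1.79987833e+02 -8.57939754e-02 -1.79858499e+02]
[182   0  40  95 824] [200.75606796  45.60072816]
[ 212  199   85   30 1970] [253.6680203  215.82944162]
[[299.7 203.4]
 [212.1 203.2]
 [211.6 188.9]
 [300.4 189.1]] [[332.9 234.8]
 [178.2 234.5]
 [170.  130.2]
 [342.  130.6]]
```

```bash
cat > plate.py <<'E'
from geo import *
def quad(im):
    h=cv2.cvtColor(im,cv2.COLOR_BGR2HSV)
    m=cv2.inRange(h,(0,0,100),(180,60,255))|cv2.inRange(h,(4,150,90),(16,255,255))
    m=cv2.morphologyEx(m,cv2.MORPH_OPEN,np.ones((5,5)))
    cs=cv2.findContours(m,0,2)[0];c=max(cs,key=cv2.contourArea)
    return cv2.contourArea(c),cv2.approxPolyDP(cv2.convexHull(c),4,True)[:,0]
E
python3 - <<'E'
from plate import *
im=cv2.imread("pics/w7.png");print(quad(im))
h=cv2.cvtColor(im,cv2.COLOR_BGR2HSV)
for r in range(130,300,8): print(r,im[r,190].tolist(),im[r,250].tolist(),end=" | ")
E
```

```text
(15510.0, array([[173, 155],
       [336, 158],
       [328, 255],
       [179, 254]], dtype=int32))
130 [73, 100, 125] [77, 102, 120] | 138 [75, 107, 131] [72, 98, 117] | 146 [75, 105, 130] [77, 107, 127] | 154 [76, 104, 128] [79, 110, 131] | 162 [141, 162, 166] [142, 163, 166] | 170 [139, 160, 164] [143, 164, 168] | 178 [142, 162, 166] [143, 163, 166] | 186 [141, 161, 164] [141, 163, 166] | 194 [138, 161, 163] [140, 162, 165] | 202 [139, 162, 166] [141, 162, 167] | 210 [140, 160, 164] [19, 64, 128] | 218 [142, 163, 168] [18, 79, 158] | 226 [139, 160, 165] [19, 74, 157] | 234 [143, 162, 167] [140, 159, 164] | 242 [141, 162, 166] [142, 162, 165] | 250 [137, 158, 163] [141, 161, 165] | 258 [78, 105, 126] [76, 107, 128] | 266 [63, 65, 64] [72, 98, 123] | 274 [95, 97, 95] [58, 60, 59] | 282 [90, 94, 91] [72, 77, 75] | 290 [92, 96, 94] [88, 92, 89] | 298 [89, 93, 90] [88, 90, 88] |
```

```bash
cat >> plate.py <<'E'
Q=np.array([[-48,-72,-15],[-48,72,-15],[48,72,-15],[48,-72,-15]])/1000   # rel. lid_grip, image order for tool yaw ~180
def fitlid(uv,k,T,z=None,tilt=None,x0=(.42,.055),yaw0=0):
    def W(v): return Q@R.from_euler("ZY",[v[2],v[3] if tilt is None else tilt],degrees=True).as_matrix().T+[v[0],v[1],v[4] if z is None else z]
    r=least_squares(lambda v:(proj(W(v),k,T)-uv).ravel(),[*x0,yaw0,0,.03],x_scale=[.1,.1,10,10,.1]);return np.round(r.x,4),np.round(r.fun,1)
E
python3 - <<'E'
from plate import *
from workcell import bot
o=bot.get_obs();k,T=wcam(o);uv=np.array([(173,155),(336.5,157.5),(328,255),(179,254.5)])
print(fitlid(uv,k,T,.027,0));print(fitlid(uv,k,T,.027));print(fitlid(uv,k,T))
E
python3 go.py
```

```text
(array([ 0.422 ,  0.0535, -0.5015,  0.    ,  0.03  ]), array([-2.2,  0. ,  2.1, -0.6,  1.2,  1.2, -1.1,  0.2]))
(array([ 0.422 ,  0.0535, -0.5014,  0.2079,  0.03  ]), array([-2.2,  0.1,  2.2, -0.6,  1.1,  1.1, -1.1,  0.1]))
(array([ 0.4232,  0.0535, -0.501 , -1.5973,  0.0213]), array([-0. ,  0.4, -0. , -0.3,  0.1,  0.5,  0. , -0.5]))
t 18.325 tcp [0.4004 0.0549 0.1358] rot [-1.7998e+02 -1.2000e-01 -1.7986e+02] F [-0.6  0.5 -0.8] open 0.085 grip 0.0 q [  8. -16. -20.  86.   0.   8.]
```

Emit:
send_rows(targets="-22 -1 0 0 0;-22 -1 60 0 0;-22 -1 100 0 0;-22 -1 120 0 0;-22 -1 127 0 0;-22 -1 127 0 0;-22 -1 127 0 0;-22 -1 127 0 255;-22 -1 127 0 255;-22 -1 127 0 255;-22 -1 127 0 255;-22 -1 127 0 255;-22 -1 127 0 255", newtons=70)

```text
time: 19.95
ee_pos: [0.4238, 0.0541, 0.0117]
tcp_rot: [180.0, 0.1, -179.9]
wrist_force: [-2.1, -0.1, 7.1]
opening: 0.0685
grasp_force: 79.5
```

```bash
python3 go.py .422,.054,.23,180
```

```text
t 19.95 tcp [0.4238 0.0541 0.0117] rot [ 1.7999e+02  1.2000e-01 -1.7986e+02] F [-2.1 -0.1  7.1] open 0.0685 grip 79.5 q [  7. -11. -29.  71.  -0.   7.]
.422,.054,.23,180 -> [   1.3   -0.  -218.3] turn 0.1
```

Emit:
send_rows(targets="0 0 -30 0 255;0 0 -90 0 255;0 0 -150 0 255;0 0 -210 0 255;0 0 -260 0 255;0 0 -260 0 255;0 0 -260 0 255;0 0 -260 0 255")

```text
time: 20.95
ee_pos: [0.4226, 0.0539, 0.2689]
tcp_rot: [-180.0, -0.1, -179.9]
wrist_force: [-1.3, 0.0, -3.0]
opening: 0.0681
grasp_force: 79.7
```

```bash
python3 - <<'E'
from plate import *
from workcell import bot,camera
o=bot.get_obs();im=camera("wrist");cv2.imwrite("pics/w8.png",im);k,T=wcam(o)
print(o["ee_pos"],o["tcp_rot"],o["wrist_force"],quad(im))
p=Q+o["ee_pos"]+[0,0,.0155];print(np.round(proj(p,k,T),1))
h=cv2.cvtColor(im,cv2.COLOR_BGR2HSV);m=cv2.inRange(h,(0,0,100),(180,60,255))
for c in(130,160,250,350,380): print(c,np.flatnonzero(m[:,c])[:3])
for r in(175,185,200,210): f=np.flatnonzero(m[r]);print(r,f[:1],f[-1:])
E
python3 go.py .575,-.195,.27,189.2
```

```text
[0.42255544 0.05394436 0.2689319 ] [-1.79983180e+02 -1.23721113e-01 -1.79857816e+02] [-1.29825541  0.01307405 -3.03145401] (36925.5, array([[102, 161],
       [407, 164],
       [443, 182],
       [453, 202],
       [388, 291],
       [333, 301],
       [174, 299],
       [119, 291]], dtype=int32))
[[101.4 163.1]
 [413.5 163.9]
 [386.2 333.1]
 [126.8 332.6]]
130 [160 161 162]
160 [160 161 162]
250 [161 162 163]
350 [163 164 165]
380 [163 164 165]
175 [103] [492]
185 [105] [500]
200 [107] [454]
210 [108] [402]
t 21.0 tcp [0.4226 0.0539 0.269 ] rot [-1.7998e+02 -1.2000e-01 -1.7986e+02] F [-1.2 -0.1 -2.4] open 0.0685 grip 79.7 q [  7. -11.  -1. 100.  -0.   7.]
.575,-.195,.27,189.2 -> [-151.8 -249.3   -1.2] turn -9.1
```

Emit:
send_rows(targets="-152 -249 -20 -10 255;-152 -249 -20 -10 255;-152 -249 -20 -10 255;-152 -249 -20 -10 255;-152 -249 -20 -10 255;-152 -249 -20 -10 255;-152 -249 -20 -10 255;-152 -249 -20 -10 255;-152 -249 60 -10 255;-152 -249 100 -10 255;-152 -249 100 -10 255;-152 -249 100 -10 255;-152 -249 100 -10 255")

```text
time: 22.62
ee_pos: [0.5772, -0.1949, 0.1743]
tcp_rot: [-179.8, 0.3, -169.8]
wrist_force: [0.3, 0.0, -1.7]
opening: 0.0682
grasp_force: 79.9
```

```bash
python3 go.py .5755,-.195,.12,190
python3 - <<'E'
from mk import *
from geo import *
from workcell import bot,camera
o=bot.get_obs();im=camera("wrist");k,T=wcam(o)
P=np.array([[48,70,80],[48,-70,80],[-48,-70,80],[-48,70,80]])/1000@R.from_euler("z",9.2,degrees=True).as_matrix().T+[.575,-.1955,0]
u=proj(P,k,T);print(u)
cv2.imwrite("pics/w9.png",im);cv2.imwrite("pics/s9.png",camera("scene"));cv2.imwrite("pics/t9.png",camera("top"))
b=win(im,0,0,512,384,1.5625,800,600,20)
cv2.imwrite("pics/w9b.png",b)
h=cv2.cvtColor(im,cv2.COLOR_BGR2HSV)
bl=cv2.inRange(h,(100,120,40),(125,255,255));og=cv2.inRange(h,(4,150,80),(16,255,255))
for nm,m in(("blue",bl),("or",og)):
    n,l,st,c=cv2.connectedComponentsWithStats(m)
    print(nm,[(st[i].tolist()) for i in range(1,n) if st[i,4]>60])
E
```

```text
t 22.625 tcp [ 0.5772 -0.1949  0.1743] rot [-179.84    0.29 -169.84] F [ 0.3  0.  -1.7] open 0.0682 grip 79.9 q [-19.  12.  12.  89.   0. -29.]
.5755,-.195,.12,190 -> [ 1.9  0.4 54.3] turn 0.2
[[337.99244913 248.4714668 ]
 [171.30529652 245.78411216]
 [162.77566663 130.16158065]
 [350.93961558 133.38002159]]
blue [[161, 122, 186, 40, 6243]]
or [[172, 237, 165, 66, 8585], [390, 282, 17, 25, 118]]
```

```bash
python3 go.py .5755,-.195,.12,190
python3 - <<'E'
from geo import *
from workcell import bot
im=cv2.imread("pics/w9.png");o=bot.get_obs();k,T=wcam(o)
for z in(0,.08):
    P=np.array([[-48,0,z*1000],[-44,0,z*1000]])/1000@R.from_euler("z",9.2,degrees=True).as_matrix().T+[.575,-.1955,0];print(z,proj(P,k,T))
for c in(230,256,290): print(c,[(r,im[r,c].tolist()) for r in range(116,166,2)])
E
```

```text
t 22.775 tcp [ 0.5765 -0.1949  0.1723] rot [-1.7992e+02  1.5000e-01 -1.6986e+02] F [ 0.5 -1.1 -0.6] open 0.0684 grip 79.9 q [-19.  12.  12.  89.   0. -29.]
.5755,-.195,.12,190 -> [ 1.2  0.1 52.3] turn 0.1
0 [[256.03098329 122.23134804]
 [255.95660023 126.37149497]]
0.08 [[256.52824644 133.30278527]
 [256.42706654 138.72770737]]
230 [(116, [122, 167, 204]), (118, [126, 172, 207]), (120, [131, 178, 215]), (122, [119, 73, 51]), (124, [118, 61, 28]), (126, [112, 59, 25]), (128, [235, 131, 58]), (130, [181, 92, 37]), (132, [165, 82, 28]), (134, [236, 133, 59]), (136, [198, 101, 38]), (138, [217, 115, 51]), (140, [219, 116, 47]), (142, [123, 64, 23]), (144, [124, 65, 27]), (146, [122, 61, 20]), (148, [123, 65, 26]), (150, [124, 63, 22]), (152, [125, 66, 26]), (154, [49, 100, 117]), (156, [31, 70, 88]), (158, [23, 22, 23]), (160, [77, 86, 88]), (162, [129, 148, 152]), (164, [141, 161, 167])]
256 [(116, [73, 98, 119]), (118, [70, 95, 116]), (120, [69, 97, 115]), (122, [90, 59, 48]), (124, [100, 50, 18]), (126, [99, 50, 22]), (128, [121, 64, 25]), (130, [113, 58, 22]), (132, [99, 50, 17]), (1
[... 209 characters left out ...]
7, 27]), (154, [69, 59, 53]), (156, [26, 33, 36]), (158, [29, 41, 42]), (160, [49, 56, 57]), (162, [122, 142, 144]), (164, [142, 162, 166])]
290 [(116, [77, 105, 127]), (118, [78, 106, 125]), (120, [79, 106, 128]), (122, [93, 79, 82]), (124, [99, 51, 18]), (126, [100, 51, 22]), (128, [117, 63, 30]), (130, [119, 60, 21]), (132, [102, 54, 29]), (134, [127, 69, 29]), (136, [123, 63, 26]), (138, [119, 62, 28]), (140, [124, 64, 24]), (142, [125, 64, 26]), (144, [124, 63, 24]), (146, [124, 64, 27]), (148, [124, 63, 24]), (150, [123, 62, 27]), (152, [123, 61, 22]), (154, [123, 64, 22]), (156, [124, 66, 26]), (158, [122, 61, 23]), (160, [124, 65, 25]), (162, [118, 132, 134]), (164, [140, 159, 164])]
```

Emit:
send_rows(targets="1 0 30 0 255;1 0 55 0 255;1 0 60 0 255;1 0 64 0 255;1 0 68 0 255;1 0 68 0 255")

```text
time: 23.52
ee_pos: [0.5749, -0.1949, 0.1027]
tcp_rot: [-180.0, 0.0, -169.9]
wrist_force: [-0.0, 0.7, -1.2]
opening: 0.0683
grasp_force: 80.0
```

Emit:
send_rows(targets="0 0 3 0 255;0 0 5 0 255;0 0 5 0 255;0 0 5 0 255")

```text
time: 24.02
ee_pos: [0.5751, -0.195, 0.098]
tcp_rot: [-180.0, 0.1, -169.9]
wrist_force: [0.7, -1.2, 5.6]
opening: 0.0682
grasp_force: 80.7
```

```bash
python3 go.py .5755,-.195,.0857,190; python3 -c "
from workcell import bot;print(bot.get_obs()['torque'])"
```

```text
t 24.025 tcp [ 0.5751 -0.195   0.098 ] rot [-1.7996e+02  8.0000e-02 -1.6986e+02] F [ 0.7 -1.2  5.6] open 0.0682 grip 80.7 q [-19.  12.   3.  81.  -0. -29.]
.5755,-.195,.0857,190 -> [-0.4 -0.1 12.3] turn 0.1
[-0.25109006 -0.24427095 -0.001634  ]
```

Emit:
send_rows(targets="0 0 2 0 255;0 0 4 0 255;0 0 4 0 255;0 0 4 0 255")

```text
time: 24.52
ee_pos: [0.5746, -0.1948, 0.093]
tcp_rot: [180.0, -0.0, -169.9]
wrist_force: [0.8, -1.7, 1.9]
opening: 0.0685
grasp_force: 80.5
```

Emit:
send_rows(targets="0 0 2 0 255;0 0 4 0 255;0 0 4 0 255;0 0 4 0 255")

```text
time: 25.02
ee_pos: [0.5744, -0.1947, 0.0888]
tcp_rot: [180.0, -0.0, -169.9]
wrist_force: [2.0, -1.7, -3.2]
opening: 0.0685
grasp_force: 80.1
```

Emit:
send_rows(targets="0 0 2 0 255;0 0 4 0 255;0 0 4 0 255;0 0 4 0 255")

```text
time: 25.52
ee_pos: [0.5746, -0.1947, 0.0857]
tcp_rot: [180.0, 0.0, -169.9]
wrist_force: [-2.2, -0.8, 5.7]
opening: 0.0684
grasp_force: 82.8
```

Emit:
send_rows(targets="0 0 2 0 255;0 0 3 0 255;0 0 3 0 255;0 0 3 0 255")

```text
time: 26.02
ee_pos: [0.5746, -0.1947, 0.0857]
tcp_rot: [-179.9, 0.1, -169.9]
wrist_force: [-11.6, 1.4, 24.0]
opening: 0.0682
grasp_force: 85.2
```

```bash
python3 go.py;python3 -c "
from workcell import bot;o=bot.get_obs();print(o['torque'],[k for k in o])"
```

```text
t 26.025 tcp [ 0.5746 -0.1947  0.0857] rot [-1.7995e+02  1.3000e-01 -1.6986e+02] F [-11.6   1.4  24. ] open 0.0682 grip 85.2 q [-19.  12.   2.  80.   0. -29.]
[0.68862543 2.20288283 0.0507479 ] ['time', 'q', 'qd', 'joint_efforts', 'ee_pos', 'tcp_rot', 'wrist_force', 'torque', 'grasp_force', 'opening']
```

Emit:
send_rows(targets="0 0 -3 0 255;0 0 -3 0 255;0 0 -3 0 0;0 0 -3 0 0;0 0 -3 0 0;0 0 -3 0 0;0 0 -60 0 0;0 0 -120 0 0;0 0 -180 0 0;60 0 -220 0 0;120 0 -220 0 0;180 0 -220 0 0;200 0 -220 0 0;200 0 -220 0 0;200 0 -220 0 0")

```text
time: 27.9
ee_pos: [0.3783, -0.23, 0.3023]
tcp_rot: [-180.0, 0.0, -169.9]
wrist_force: [0.2, 0.6, 0.0]
opening: 0.0857
grasp_force: 0.0
```

Run:
```python
from mk import *
from geo import *
from workcell import bot,camera
o=bot.get_obs();print(o["time"],o["ee_pos"],o["opening"])
ims={n:camera(n) for n in("scene","top","wrist")}
for n in ims: cv2.imwrite(f"pics/f_{n}.png",ims[n])
f=lambda a,b,z:np.array([[a,b,z],[a,-b,z],[-a,-b,z],[-a,b,z]])/1000
Rz=R.from_euler("z",9.2,degrees=True).as_matrix().T
for n,c in(("scene",cam("scene")),("top",cam("top")),("wrist",wcam(bot.get_obs()))):
    print(n,proj(f(48,72,86)@Rz+[.575,-.1955,0],*c).round(1).tolist())
A=win(ims["scene"],160,125,150,112,3.5,525,392,10);B=win(ims["top"],265,160,100,70,2.75,275,192,10)
C=cv2.resize(ims["wrist"],(275,200))
cv2.imwrite("pics/final.png",np.hstack([A,np.vstack([B,C])]))
```

```text
27.9 [ 0.3783291  -0.23001073  0.30226431] 0.08569197661564512
scene [[249.5, 166.2], [266.8, 139.1], [293.9, 146.6], [278.4, 174.9]]
top [[287.1, 179.8], [334.1, 173.4], [339.2, 204.5], [291.8, 211.1]]
wrist [[304.8, 335.8], [202.3, 334.5], [199.9, 275.0], [309.8, 276.6]]
```

View pics/final.png

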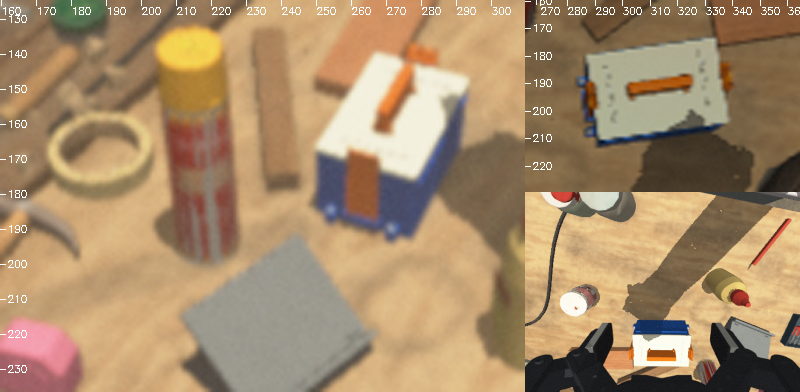

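```bash
python3 go.py .5705,-.167,.30,190 .5705,-.167,.14,190 .5795,-.223,.14,190
```

```text
t 28.05 tcp [ 0.3785 -0.2299  0.3018] rot [ 1.7997e+02 -3.0000e-02 -1.6981e+02] F [0.2 0.4 0.4] open 0.0854 grip 0.0 q [-31.  -7.   6. 103.   0. -41.]
.5705,-.167,.30,190 -> [-200.1   27.9    1.7] turn 0.2
.5705,-.167,.14,190 -> [-200.1   27.8  161.7] turn 0.2
.5795,-.223,.14,190 -> [-199.1  -28.9  161.7] turn 0.2
```

Emit:
send_rows(targets="-60 28 0 0 255;-120 28 0 0 255;-180 28 0 0 255;-200 28 0 0 255;-200 28 50 0 255;-200 28 110 0 255;-200 28 160 0 255;-200 28 175 0 255;-200 28 182 0 255;-200 28 187 0 255;-200 28 190 0 255;-200 28 190 0 255;-200 28 190 0 255")

```text
time: 29.68
ee_pos: [0.5708, -0.1675, 0.116]
tcp_rot: [-179.9, 0.2, -169.9]
wrist_force: [-3.3, 2.5, 13.4]
opening: -0.0001
grasp_force: 6.3
```

Emit:
send_rows(targets="0 0 -25 0 255;0 -30 -25 0 255;0 -57 -25 0 255;0 -57 -25 0 255;0 -57 -12 0 255;0 -57 -6 0 255;0 -57 -2 0 255;0 -57 0 0 255;0 -57 0 0 255;0 -57 0 0 255")

```text
time: 30.92
ee_pos: [0.5795, -0.2226, 0.116]
tcp_rot: [-179.9, 0.1, -169.8]
wrist_force: [-11.2, 3.8, 23.6]
opening: -0.0003
grasp_force: 12.1
```

Emit:
send_rows(targets="0 0 -60 0 255;0 0 -120 0 255;0 0 -180 0 255;60 0 -190 0 255;120 0 -190 0 255;120 0 -190 0 255;120 0 -190 0 255;120 0 -190 0 255")

```text
time: 31.92
ee_pos: [0.4625, -0.2441, 0.3019]
tcp_rot: [180.0, -0.0, -169.8]
wrist_force: [0.8, -0.6, -0.4]
opening: 0.0002
grasp_force: 0.0
```

```bash
python3 go.py; python3 -c "
from workcell import ticket;print(ticket.job_done())"
```

```text
t 31.925 tcp [ 0.4625 -0.2441  0.3019] rot [ 1.7998e+02 -1.0000e-02 -1.6980e+02] F [ 0.8 -0.6 -0.4] open 0.0002 grip 0.0 q [-28.   4.  17. 103.   0. -38.]
the job is handed in; nothing more can be done
None
```

The yellow tape measure is in the tub, the lid is down at its fully-home height at both ends with the clips looking closed over it in the last picture (clip angles could not be read directly), the jar, glue bottle and spray can are still standing, and I handed the job in at about 32 s.

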